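# Check under two seedling crates and push out the stamped one

### The arm

A 6-joint arm with a two-finger parallel gripper is mounted at the origin on the work surface. World frame = base frame: x ahead of the robot, y to its left, z up, the work surface at z = 0. Lengths are in m, angles in rad, forces in N, time in s.
With the tool pointing down it reaches from about 0.35 to 0.975 m from the base axis. Payload 17.4 kg.
Tool frame: the origin (TCP) lies between the finger pads; the fingertips stand 17 mm ahead of it and the grasp point (between the pads) lies 2 mm behind it; z points along the fingers, y is the direction in which the jaws open and shut (so a half turn about z gives the same grasp; the last joint's range is limited). The gripper opens to 85 mm and grips with 20 to 120 N. Pads are 22 mm wide; open, the fingers measure 114 mm over their backs; the gripper's body (76 mm by 85 mm) begins 54 mm behind the grasp point. The pads swing forward as they close: fully open they stand 13 mm farther back than shut.
Start: joints at [-1.216, 0.116, 1.442, -0, 1.584, -0.038], TCP at [0.258, -0.624, 0.248] pointing down, gripper open.
Joint ranges: [-2.83, 2.83], [-0.83, 2.19], [0.07, 2.5], [-1.14, 4.28], [0.01, 3], [-2.97, 2.97]. Speed limits (rad/s): [1.89, 1.89, 2.22, 3.14, 3.14, 3.14].

### API

Orientations are given as a unit quaternion [x, y, z, w].
In Python, from station import telemetry, snapshot, env gives the robot as it stands.
- The arm moves only by the tool play_rows, never from a script. Its argument "motion" is a list of rows, each a list of 7 numbers: the shift along the world's x, y, z in m, then the turn, a rotation vector about the world's x, y, z in degrees, then the closure, from 0 (fully open) to 1 (shut). A call has 1 to 20 rows; each row shifts and turns the pose as measured when the row begins; what a row does not reach is not made up. A row lasts 1/10 s, in which the tool goes at most 50 mm and 8.59 degrees, less where a joint would pass 70% of its speed; a pose out of reach is approached as far as the arm can. A call is refused whole if a number of a shift passes 0.05 or a number of a turn 8.59, either way. A call with a gripper value outside its range is refused whole. The fingers move at their own pace and stop on an object; "squeeze" is the grip in N (left out, the last holds). Time passes only in rows, so rows that do not move let the fingers close. It gives the time, the measured TCP pose, the force and the opening at its end, in the units of the state.
- telemetry.get_state(): the state, without advancing time (a new reading comes with each control period).
- snapshot(name): name is "scene" or "top" or "wrist"; returns a dict with "color" (384x512x3 uint8, red, green, blue), "depth" (384x512 float32, m along the optical axis (not along the pixel's ray), 0 where there is no reading), "vfov" (degrees; the focal length in pixels is half the picture's height over the tangent of half this angle, whatever the lens; pixels are square), "cx", "cy" (the principal point, pixels), "rvec" (rotation vector, rad) and "tvec" (3), from world to camera coordinates, as OpenCV has them. Camera axes: x right, y down, z forward; pixel columns grow to the right and rows downward; lengths in m; the calibration is good to about 2 mm. A picture is of the moment at which its call begins.
- env.hand_in(): hands the job in, once; it reports no verdict.
The state is a dict: "time_s": time; "joint_positions": joint angles; "dq": joint speeds; "joint_torque": joint torques, N m; "position": TCP position; "ee_rot": TCP orientation; "force": force on the tool from outside, world axes, zero at the start; "ft_torque": the same for the moment, N m; "width": opening from 0.0 (shut) to 1.0 (fully open).
Only numpy, scipy, OpenCV 4.12 (cv2) and the standard library are available. Lean on these libraries where they do the work, as an engineer would, in place of code of your own. Each camera call takes 0.05 s, during which the arm holds its last target. There are 200 camera calls.

### The job

Two seedling crates stand side by side against the stop strip; one carries an inked ring stamp underneath. With the fingers only, tip up first the left crate (as seen from the robot) and then the right one, each towards the robot over its near bottom edge to about 55 degrees, keep it there for a moment so that the underside shows, and set it gently back down flat at the strip. Then push the stamped crate straight out to the dispatch line until its far bottom edge lies on the dark tape along its whole length; nothing is gripped or lifted off the bench, and the other crate and the glassware stay where they are.

Things in the scene. Friction and masses are not known exactly. Their poses are not given: they have to be found in the camera images.
- crate_stamped: The crate stamped underneath: open grey crate with straight 4 mm walls, 150 mm (its x) by 200 mm (y), 100 mm high, 0.35 to 0.65 kg, centre of mass about 32 mm up (balances on edge at about 65 degrees), loose. Left or right place varies. Origin: centre of its underside; x from its near (robot's side) to its far long wall, y to the left, z up.
- crate_plain: The crate with nothing underneath: open grey crate with straight 4 mm walls, 150 mm (its x) by 200 mm (y), 100 mm high, 0.35 to 0.65 kg, centre of mass about 32 mm up (balances on edge at about 65 degrees), loose. Left or right place varies. Origin: centre of its underside; x from its near (robot's side) to its far long wall, y to the left, z up.
- crate_stamped_rim (a point): Middle of the near long wall's top edge of the stamped crate (x -73 mm, z 100 mm). Eight stone-wool cubes of cress are wedged fast mid-crate (block 78 mm in x, 158 mm in y, top 46 mm up), leaving an empty channel 32 mm wide inside each long wall; the sprouts give way. Each short end has a hand slot and an 8 mm lip outside at the top.
- crate_plain_rim (a point): Middle of the near long wall's top edge of the plain crate (x -73 mm, z 100 mm). Eight stone-wool cubes of cress are wedged fast mid-crate (block 78 mm in x, 158 mm in y, top 46 mm up), leaving an empty channel 32 mm wide inside each long wall; the sprouts give way. Each short end has a hand slot and an 8 mm lip outside at the top.
- stamp (a point): Centre of the stamp, a black inked ring 90 mm across with a dot in it, on the outside of the stamped crate's floor, under its centre; not to be seen until the crate is tipped.
- crate_stamped_far_left (a point): Far left bottom corner of the stamped crate (75 mm in its x, 100 mm in its y from its origin).
- crate_stamped_far_right (a point): Far right bottom corner of the stamped crate (75 mm in its x, -100 mm in its y from its origin).
- stop_strip: Flat steel bar fixed on the bench, 20 mm wide, 8 mm high, 640 mm long. The crates' near walls stand 5 to 17 mm beyond it. It stops a crate sliding towards the robot: pulled by the inside of its near wall near the top, a crate slides to the bar, then tips. Origin: middle of its far long edge, on the bench; x away from the robot to the crates, y left along the bar.
- tape: The dispatch line: dark tape stuck flat on the bench, 40 mm wide (its x), 660 mm long (its y), no thickness to speak of, beyond the crates and nearly parallel to the strip. Origin: its centre; x away from the robot, y to the left. Fixed.
- jar: Bystander: closed glass culture jar, 54 mm in diameter, 76 mm high, standing between the two crates' ways. Origin: centre of its underside. Loose.
- flask: Bystander: empty conical glass flask with a rubber stopper, 82 mm in diameter, 136 mm high, to the left of the crates. Origin: centre of its underside. Loose.
- dishes: Bystander: stack of two petri dishes, 90 mm in diameter, 30 mm high, to the right of the crates. Origin: centre of its underside. Loose.

How it is judged:
By the outcome, as a careful person would: the job done as asked, in the order asked, and still so for the second after the job is handed in, with the robot touching nothing.
It also fails if it takes over 72 s, if anything falls off the work surface, if the arm or the gripper's body presses on something with over 40 N, if the wrist force passes 120 N, or if a joint passes its speed limit or range.

## Working session

There is one attempt and no reset: what is moved stays moved. The work goes in short steps, Python scripts to look and compute and a tool call to move; the robot and the scene stay as the last step left them, time stands still between calls to the robot, and variables do not carry over. Pictures are saved under pics/ and viewed, about 8 in all and at most 12, crops included, and the job is handed in when it is done.

Besides the shell and the picture viewer there is one more tool, called after "Request:" as a command line: name --pt "numbers of a row" for each row, then --argument value for the rest. play_rows: Moves the arm, as the interface text tells. Its arguments: {"type":"object","properties":{"motion":{"type":"array"},"squeeze":{"type":"number"}},"required":["motion"]}

```bash
mkdir -p pics; ls; cat > h.py <<'E'
import numpy as np, cv2
from station import telemetry, snapshot, env
def cam(s):
    h,w=s['color'].shape[:2]; f=h/2/np.tan(np.radians(s['vfov'])/2)
    R=cv2.Rodrigues(np.array(s['rvec'],float))[0]; t=np.array(s['tvec'],float).reshape(3)
    return f,R,t
def cloud(s):
    f,R,t=cam(s); d=s['depth']; v,u=np.mgrid[:d.shape[0],:d.shape[1]]
    P=np.stack([(u-s['cx'])/f*d,(v-s['cy'])/f*d,d],-1)
    W=(P-t)@R; W[d==0]=np.nan; return W
def ray(s,u,v,z=0.):
    f,R,t=cam(s); d=R.T@np.array([(u-s['cx'])/f,(v-s['cy'])/f,1]); c=-R.T@t
    return c+d*(z-c[2])/d[2]
def proj(s,p):
    f,R,t=cam(s); q=R@np.array(p)+t; return q[0]/q[2]*f+s['cx'],q[1]/q[2]*f+s['cy']
def save(s,n): cv2.imwrite('pics/'+n,s['color'][...,::-1])
E
python3 - <<'E'
from h import *
import pickle
a=[]
for n in('scene','top'):
    s=snapshot(n); pickle.dump(s,open(n+'.pkl','wb')); a.append(s['color']); f,R,t=cam(s); print(n,-R.T@t,R[2],s['vfov'],s['cx'],s['cy'])
cv2.imwrite('pics/a.png',cv2.resize(np.vstack(a)[...,::-1],None,fx=.78,fy=.78))
cv2.imwrite('pics/top0.png',cv2.resize(a[1][...,::-1],(800,600)))
print(telemetry.get_state())
E
```

```text
pics
scene [ 1.03613028 -0.8542311   0.84170161] [-0.35410779  0.71102108 -0.60750037] 49.60351740419407 255.06348097331784 189.5807539569923
top [3.68962615e-01 1.13444183e-03 1.17289676e+00] [ 0.21814969 -0.00934018 -0.97587062] 56.88662235784399 252.77991669755406 193.00352355791404
{'time_s': 0.1, 'joint_positions': array([-1.21580722e+00,  1.16440405e-01,  1.44220779e+00,  8.16054243e-06,
        1.58398146e+00, -3.78307186e-02]), 'dq': array([ 0.00190908, -0.00048641, -0.00074327,  0.0013566 ,  0.00050563,
        0.00243442]), 'joint_torque': array([ 2.78304986e-03, -7.33666348e+01, -6.33784676e+01,  8.71659131e-05,
        5.29245110e-03,  5.82183543e-05]), 'position': array([ 0.25830877, -0.62345639,  0.24762858]), 'ee_rot': array([ 9.80773359e-01,  1.95149556e-01, -7.78502935e-05, -5.12637966e-04]), 'force': array([0.22467736, 0.51771096, 0.28917557]), 'ft_torque': array([-0.05324477, -0.0001546 ,  0.05003802]), 'width': 0.9993564074880837}
```

View pics/top0.png

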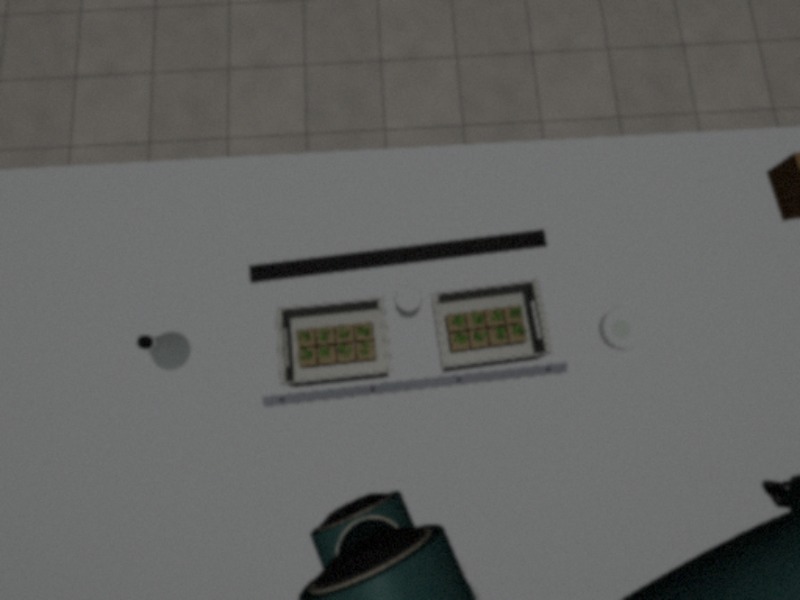

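View pics/a.png

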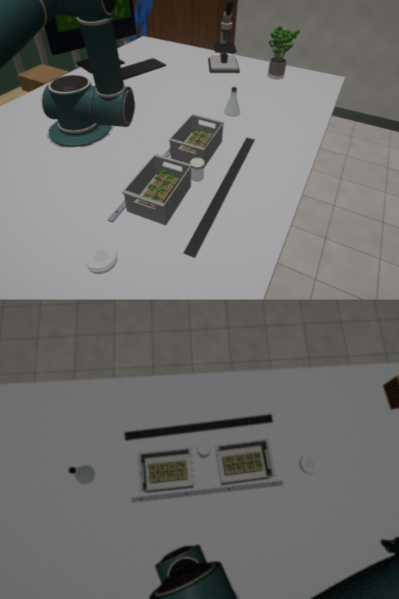

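```bash
python3 - <<'E'
from h import *
import pickle
def rect(P):
    c,(w,h),a=cv2.minAreaRect((P*1000).astype(np.float32)); b=cv2.boxPoints((c,(w,h),a)); return np.round(c,1),np.round((w,h),1),round(a,2),np.round(b,0).tolist()
for n in('top','scene'):
    s=pickle.load(open(n+'.pkl','rb')); W=cloud(s); g=s['color'].astype(int).max(-1)
    print(n,'bench z',np.nanmedian(W[(abs(W[...,2])<.03)][:,2]))
    reg=(W[...,0]>.4)&(W[...,0]<.85)&(abs(W[...,1])<.5)
    m=((W[...,2]>.03)&(W[...,2]<.16)&reg).astype(np.uint8)
    k,l,st,ce=cv2.connectedComponentsWithStats(m)
    for i in range(1,k):
        if st[i,4]<40: continue
        P=W[l==i]; zt=np.percentile(P[:,2],95); print('obj',st[i],'zmax',zt)
        T=P[P[:,2]>zt-.012]; print('  top',len(T),*rect(T[:,:2]))
    # tape
    m=((g<60)&(abs(W[...,2])<.015)&reg).astype(np.uint8)
    k,l,st,ce=cv2.connectedComponentsWithStats(m)
    for i in range(1,k):
        if st[i,4]>300:
            v,u=np.nonzero(l==i); Q=np.array([ray(s,a,b)[:2] for a,b in zip(u,v)]); print('tape',len(u),*rect(Q))
    m=((W[...,2]>.004)&(W[...,2]<.014)&reg&(W[...,0]<.62)).astype(np.uint8)
    col=s['color'].astype(int); print('bench col',np.median(col[reg],0))
# strip by colour in top
s=pickle.load(open('top.pkl','rb')); col=s['color'].astype(int)
for u in (190,230,265,300,330): print(u,[tuple(col[v,u]) for v in range(230,262)][::2])
E
```

```text
top bench z -0.0010513776467172215
obj [ 276  179   77   59 1157] zmax 0.1010290980404858
  top 635 [ 555.  -193.7] [150.3 216.7] 4.37 [[472.0, -91.0], [488.0, -307.0], [638.0, -296.0], [622.0, -80.0]]
obj [253 184  17  18 245] zmax 0.07804178680996517
  top 217 [618.3 -35.6] [51.2 50.5] 85.09 [[591.0, -59.0], [641.0, -63.0], [646.0, -12.0], [595.0, -8.0]]
obj [ 176  191   74   57 1130] zmax 0.10132124864561674
  top 622 [539.  119.1] [150.6 216.2] 2.76 [[459.0, 223.0], [469.0, 8.0], [619.0, 15.0], [609.0, 231.0]]
obj [ 285  196   52   30 1150] zmax 0.07121134702520882
  top 261 [ 554.  -192.7] [ 58.8 144.5] 3.48 [[520.0, -122.0], [529.0, -267.0], [588.0, -263.0], [579.0, -119.0]]
obj [ 189  207   51   29 1144] zmax 0.07001716674204993
  top 220 [539.1 119. ] [ 59.3 138.8] 1.0 [[508.0, 188.0], [511.0, 49.0], [570.0, 50.0], [568.0, 189.0]]
obj [ 87 214  29  20 421] zmax 0.13542413006461365
  top 76 [550.9 471.4] [25.3 24.8] 23.44 [[534.0, 478.0], [544.0, 455.0], [567.0, 465.0], [558.0, 488.0]]
tape 1880 [735.6 -22.3] [ 36.5 655.1] 4.01 [[694.0, 303.0], [740.0, -350.0], [777.0, -348.0]
[... 3521 characters left out ...]
64(48)), (np.int64(92), np.int64(94), np.int64(94)), (np.int64(106), np.int64(106), np.int64(108)), (np.int64(89), np.int64(91), np.int64(94)), (np.int64(77), np.int64(77), np.int64(82)), (np.int64(78), np.int64(80), np.int64(85)), (np.int64(99), np.int64(100), np.int64(100)), (np.int64(114), np.int64(117), np.int64(116)), (np.int64(111), np.int64(112), np.int64(113)), (np.int64(111), np.int64(113), np.int64(114)), (np.int64(113), np.int64(114), np.int64(113)), (np.int64(110), np.int64(113), np.int64(111)), (np.int64(109), np.int64(112), np.int64(112)), (np.int64(110), np.int64(112), np.int64(113)), (np.int64(109), np.int64(109), np.int64(110)), (np.int64(115), np.int64(114), np.int64(115))]
```

```bash
python3 - <<'E'
from h import *
import pickle
s=pickle.load(open('top.pkl','rb')); g=s['color'].astype(float).mean(-1); W=cloud(s)
P=[];Q=[];
for u in range(175,358,3):
    # near edge of the strip: scan from below upward; strip ~79 vs bench 111
    v0=None
    for v in range(275,220,-1):
        if g[v,u]<95:
            a=v+(95-g[v,u])/(g[v+1,u]-g[v,u]); v0=a;break
    if v0 is None: continue
    P.append(ray(s,u,v0,.004)[:2])
    for w in range(int(v0)-3,int(v0)-12,-1):
        if g[w,u]>92: Q.append(ray(s,u,w+(g[w,u]-92)/(g[w,u]-g[w+1,u]),.008)[:2]);break
for n,A in(('near',P),('far',Q)):
    A=np.array(A); k=np.polyfit(A[:,1],A[:,0],1); r=A[:,0]-np.polyval(k,A[:,1]); m=abs(r)<.004; k=np.polyfit(A[m,1],A[m,0],1)
    print(n,m.sum(),len(A),'x=%.4f%+.4f y'%(k[1],k[0]),'yaw',np.degrees(np.arctan(-k[0])),'y range',A[:,1].min(),A[:,1].max(), 'at y=.119/-.194', np.polyval(k,[.119,-.194]))
E
```

```text
near 61 61 x=0.4390-0.0545 y yaw 3.120507794650758 y range -0.3359650745149255 0.25460383006540566 at y=.119/-.194 [0.43252853 0.44959236]
far 61 61 x=0.4587-0.0546 y yaw 3.123096605314766 y range -0.337337545525502 0.2535509205915619 at y=.119/-.194 [0.45220036 0.46927838]
```

Request:
play_rows --pt "0.014 0.041 -0.002 0 0 -1.08 0" --pt "0.014 0.041 -0.002 0 0 -1.08 0" --pt "0.014 0.041 -0.002 0 0 -1.08 0" --pt "0.014 0.041 -0.002 0 0 -1.08 0" --pt "0.014 0.041 -0.002 0 0 -1.08 0" --pt "0.014 0.041 -0.002 0 0 -1.08 0" --pt "0.014 0.041 -0.002 0 0 -1.08 0" --pt "0.014 0.041 -0.002 0 0 -1.08 0" --pt "0.014 0.041 -0.002 0 0 -1.08 0" --pt "0.013 0.041 -0.002 0 0 -1.08 0" --pt "0.013 0.041 -0.002 0 0 -1.08 0" --pt "0.013 0.041 -0.002 0 0 -1.08 0" --pt "0.013 0.041 -0.002 0 0 -1.08 0" --pt "0.012 0.041 -0.002 0 0 -1.08 0" --pt "0.012 0.041 -0.002 0 0 -1.08 0" --pt "0.012 0.041 -0.002 0 0 -1.08 0" --pt "0.012 0.041 -0.002 0 0 -1.08 0" --pt "0.012 0.041 -0.002 0 0 -1.08 0"

```text
time_s: 1.9
position: [0.4954, 0.1423, 0.2042]
ee_rot: [1.0, 0.016, 0.0, -0.003]
force: [0.8, -1.2, 0.8]
width: 1.002
```

Request:
play_rows --pt "-0.003 -0.012 0 0 0 0.6 0" --pt "-0.003 -0.012 0 0 0 0.6 0" --pt "0 0 0 0 0 0 0" --pt "0 0 0 0 0 0 0"

```text
time_s: 2.3
position: [0.4888, 0.1209, 0.2024]
ee_rot: [1.0, 0.03, -0.001, -0.003]
force: [-0.6, -0.8, 0.3]
width: 0.996
```

```bash
cat > st.py <<'E'
from h import *
from scipy.spatial.transform import Rotation as Ro
import sys
# TCP in strip frame (mm) about foot at y0, tilt (deg), yaw
y0=float(sys.argv[1]); O=np.array([.4587-.0546*y0,y0]); a=np.radians(3.12); R=np.array([[np.cos(a),np.sin(a)],[-np.sin(a),np.cos(a)]])
t=telemetry.get_state(); p=t['position']; q=R@(p[:2]-O)*1000; M=Ro.from_quat(t['ee_rot']).as_matrix(); x=M[:,0]; z=M[:,2]
print('t',t['time_s'],'xyz',p.round(4),'strip ox,oy,z',q.round(1),round(p[2]*1000,1),'tilt',np.degrees(np.arcsin(z[:2]@R[0])).round(2),'yaw',np.degrees(np.arctan2(x[1],x[0])).round(2),'tool z',z.round(3),'F',np.round(t['force'],1))
E
python3 st.py .115
```

```text
t 2.3 xyz [0.4888 0.1209 0.2024] strip ox,oy,z [36.6  3.9] 202.4 tilt -0.14 yaw 3.39 tool z [-0.003  0.006 -1.   ] F [-0.6 -0.8  0.3]
```

Request:
play_rows --pt "0 -0.001 -0.015 0 0 0 0" --pt "0 -0.001 -0.02 0 0 0 0" --pt "0 0 -0.02 0 0 0 0" --pt "0 0 -0.02 0 0 0 0" --pt "0 0 -0.015 0 0 0 0" --pt "0 0 -0.01 0 0 0 0" --pt "0 0 -0.006 0 0 0 0" --pt "0 0 -0.003 0 0 0 0" --pt "0 0 0 0 0 0 0"

```text
time_s: 3.2
position: [0.4881, 0.1145, 0.0857]
ee_rot: [1.0, 0.025, -0.0, -0.003]
force: [0.2, 0.0, 0.2]
width: 0.997
```

```bash
python3 st.py .115; python3 - <<'E'
from h import *
s=snapshot('scene'); cv2.imwrite('pics/b.png',cv2.resize(s['color'][80:320,100:400,::-1],None,fx=2,fy=2,interpolation=2))
E
```

```text
t 3.2 xyz [0.4881 0.1145 0.0857] strip ox,oy,z [35.6 -2.4] 85.7 tilt -0.03 yaw 2.91 tool z [-0.001  0.007 -1.   ] F [0.2 0.  0.2]
```

View pics/b.png

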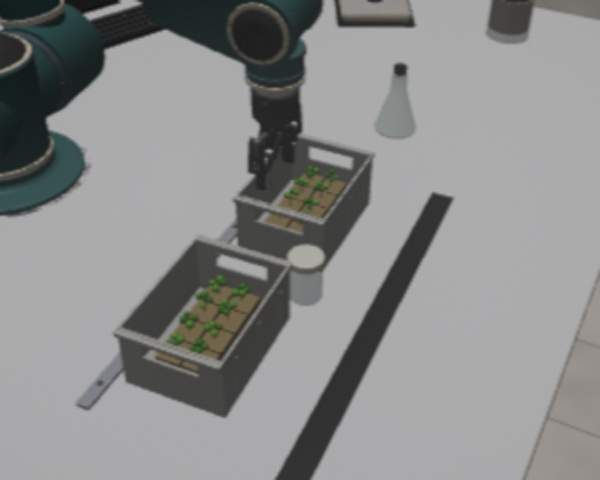

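Request:
play_rows --pt "-0.004 0 -0.001 0 0 0 0" --pt "-0.004 0 -0.001 0 0 0 0" --pt "-0.004 0 0 0 0 0 0" --pt "-0.004 0 0 0 0 0 0" --pt "-0.003 0 0 0 0 0 0" --pt "-0.002 0 0 0 0 0 0" --pt "0 0 0 0 0 0 0"

```text
time_s: 3.95
position: [0.4665, 0.1148, 0.0861]
ee_rot: [1.0, 0.026, 0.002, -0.004]
force: [3.5, 0.1, -2.7]
width: 1.002
```

```bash
python3 st.py .115
```

```text
t 3.95 xyz [0.4665 0.1148 0.0861] strip ox,oy,z [14.1 -1. ] 86.1 tilt 0.27 yaw 2.94 tool z [ 0.004  0.007 -1.   ] F [ 3.5  0.1 -2.7]
```

Request:
play_rows --pt "-0.003 -0.0002 -0.0006 0 0 0 0" --pt "-0.003 -0.0002 -0.0006 0 0 0 0" --pt "-0.003 -0.0002 -0.0006 0 0 0 0" --pt "-0.003 -0.0002 -0.0006 0 0 0 0" --pt "-0.003 -0.0002 -0.0006 0.04 -0.75 0 0" --pt "-0.003 -0.0002 -0.0006 0.04 -0.75 0 0" --pt "-0.003 -0.0002 -0.0006 0.04 -0.75 0 0" --pt "-0.003 -0.0002 -0.0006 0.04 -0.75 0 0" --pt "-0.003 -0.0002 -0.0012 0.04 -0.75 0 0" --pt "-0.003 -0.0002 -0.0012 0.04 -0.75 0 0" --pt "-0.003 -0.0002 -0.0012 0.04 -0.75 0 0" --pt "-0.003 -0.0002 -0.0012 0.04 -0.75 0 0" --pt "0 0 0 0 0 0 0"

```text
time_s: 5.25
position: [0.4277, 0.1124, 0.0764]
ee_rot: [0.998, 0.026, 0.06, -0.005]
force: [2.4, 0.4, 1.2]
width: 0.999
```

```bash
python3 st.py .115; cat > ang.py <<'E'
from h import *
import sys
# crate tilt: project cloud to strip frame, look at floor underside & near wall outer plane
y0=float(sys.argv[1]); nm=sys.argv[2]; O=np.array([.4587-.0546*y0,y0]); a=np.radians(3.12); R=np.array([[np.cos(a),np.sin(a)],[-np.sin(a),np.cos(a)]])
for cn in('scene',):
    s=snapshot(cn); W=cloud(s); q=(W[...,:2]-O)@R.T; z=W[...,2]
    x0,y0_=q[...,0],q[...,1]
    # short end walls' outer face seen from the scene camera (its -y end)
    m=(y0_<-.088)&(y0_>-.125)&(x0>-.12)&(x0<.19)&(z>.012)&(z<.25)
    P=np.c_[x0[m],z[m]]*1000
    c,wh,an=cv2.minAreaRect(P.astype(np.float32)); b=cv2.boxPoints((c,wh,an))
    print(cn,m.sum(),np.round(wh),an.__round__(1),b.round().tolist())
    # far wall outer plane / underside: points with y mid
    m=(abs(y0_)<.06)&(x0>-.02)&(x0<.25)&(z>.012)&(z<.25); P=np.c_[x0[m],z[m]]*1000
    h,_,_=np.histogram2d(P[:,0],P[:,1],bins=[range(-20,200,10),range(0,220,10)])
    cv2.imwrite('pics/%s.png'%nm,cv2.resize(s['color'][40:320,100:440,::-1],None,fx=2,fy=2,interpolation=2))
E
python3 ang.py .115 c
```

```text
t 5.25 xyz [0.4277 0.1124 0.0764] strip ox,oy,z [-24.9  -1.2] 76.4 tilt 6.94 yaw 2.95 tool z [ 0.12   0.014 -0.993] F [2.4 0.4 1.2]
scene 1089 [153. 102.] 32.5 [[-45.0, 85.0], [10.0, -1.0], [138.0, 81.0], [83.0, 167.0]]
```

View pics/c.png

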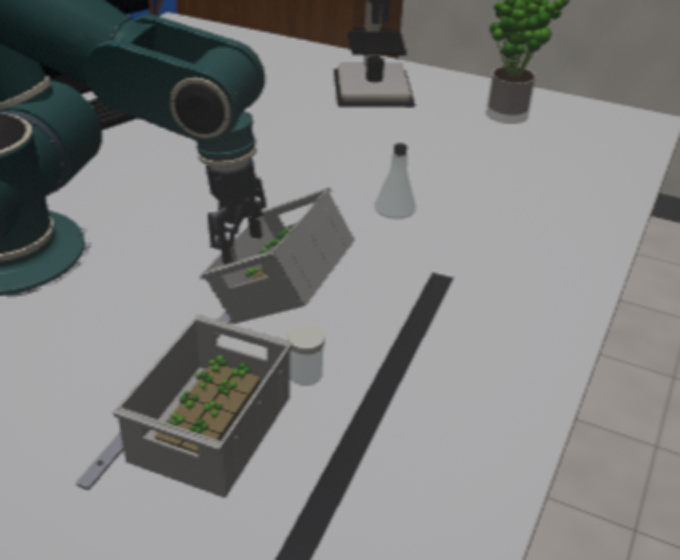

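Request:
play_rows --pt "-0.0018 -0.0001 -0.0016 0.03 -0.6 0 0" --pt "-0.0018 -0.0001 -0.0016 0.03 -0.6 0 0" --pt "-0.0018 -0.0001 -0.0018 0.03 -0.6 0 0" --pt "-0.0018 -0.0001 -0.0018 0.03 -0.6 0 0" --pt "-0.0018 -0.0001 -0.0022 0.03 -0.6 0 0" --pt "-0.0017 -0.0001 -0.0022 0.03 -0.6 0 0" --pt "-0.0017 -0.0001 -0.0022 0.03 -0.6 0 0" --pt "-0.0015 -0.0001 -0.0022 0.03 -0.6 0 0" --pt "0 0 0 0 0 0 0"

```text
time_s: 6.2
position: [0.4125, 0.1114, 0.0593]
ee_rot: [0.994, 0.026, 0.105, -0.006]
force: [1.4, 0.0, 1.2]
width: 0.997
```

```bash
python3 st.py .115; python3 ang.py .115 d; python3 - <<'E'
from h import *
s=snapshot('wrist'); save(s,'w.png'); f,R,t=cam(s); print(-R.T@t,R[2])
a=cv2.imread('pics/d.png'); a=cv2.resize(a,None,fx=.7,fy=.7); b=cv2.imread('pics/w.png'); b=cv2.resize(b,(320,240)); c=np.zeros((a.shape[0],a.shape[1]+320,3),np.uint8); c[:,:a.shape[1]]=a; c[:240,a.shape[1]:]=b; cv2.imwrite('pics/dw.png',c)
E
```

```text
t 6.2 xyz [0.4125 0.1114 0.0593] strip ox,oy,z [-40.   -1.4] 59.3 tilt 12.08 yaw 2.94 tool z [ 0.209  0.018 -0.978] F [1.4 0.  1.2]
scene 1075 [156. 100.] 50.5 [[-66.0, 61.0], [12.0, -3.0], [111.0, 118.0], [33.0, 181.0]]
[0.46188641 0.11251579 0.19944397] [-0.09268645  0.0021913  -0.99569293]
```

View pics/dw.png

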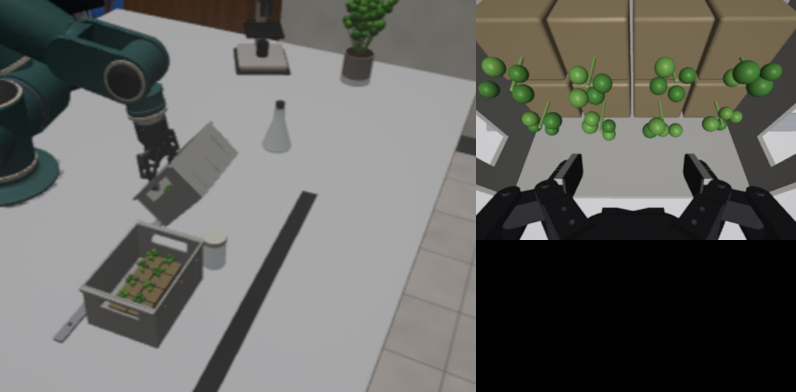

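Request:
play_rows --pt "-0.001 0 -0.0015 0.03 -0.6 0 0" --pt "-0.0007 0 -0.0015 0.03 -0.6 0 0" --pt "-0.0006 0 -0.0015 0.03 -0.6 0 0" --pt "0 0 0 0 0 0 0" --pt "0 0 0 0 0 0 0" --pt "0 0 0 0 0 0 0" --pt "0 0 0 0 0 0 0" --pt "0 0 0 0 0 0 0" --pt "0 0 0 0 0 0 0" --pt "0 0 0 0 0 0 0"

```text
time_s: 7.3
position: [0.4109, 0.1114, 0.0551]
ee_rot: [0.992, 0.026, 0.122, -0.007]
force: [0.4, -0.5, 1.8]
width: 0.996
```

```bash
cat > look.py <<'E'
from h import *
import sys
S=[snapshot('scene') for _ in range(8)]; A=np.mean([s['color'] for s in S],0); np.save(sys.argv[1]+'.npy',A)
s=S[0]
x,y,w,h=[int(v) for v in sys.argv[2:6]]
cv2.imwrite('pics/%s.png'%sys.argv[1],cv2.resize(np.clip(A[y:y+h,x:x+w,::-1]*1.5,0,255).astype(np.uint8),None,fx=6,fy=6,interpolation=2))
E
python3 st.py .115; python3 ang.py .115 e; python3 look.py l55 180 115 110 90; python3 st.py .115
```

```text
t 7.3 xyz [0.4109 0.1114 0.0551] strip ox,oy,z [-41.7  -1.3] 55.1 tilt 14.03 yaw 2.94 tool z [ 0.242  0.02  -0.97 ] F [ 0.4 -0.5  1.8]
scene 1063 [157. 100.] 54.2 [[-68.0, 55.0], [12.0, -4.0], [104.0, 124.0], [23.0, 182.0]]
t 7.75 xyz [0.4109 0.1114 0.0551] strip ox,oy,z [-41.7  -1.3] 55.1 tilt 14.03 yaw 2.94 tool z [ 0.242  0.02  -0.97 ] F [ 0.3 -0.9  2.1]
```

View pics/l55.png

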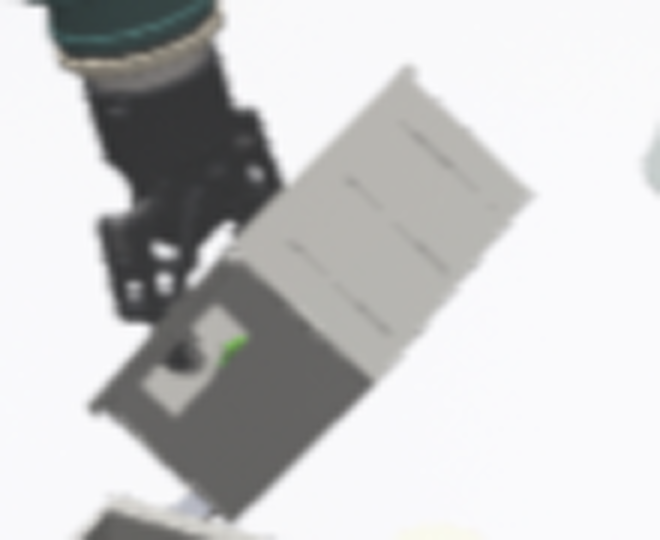

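Request:
play_rows --pt "-0.0006 0 -0.0013 0.02 -0.4 0 0" --pt "-0.0005 0 -0.0013 0.02 -0.4 0 0" --pt "-0.0004 0 -0.0013 0.02 -0.4 0 0" --pt "-0.0003 0 -0.0013 0.02 -0.4 0 0" --pt "-0.0002 0 -0.0008 0.02 -0.4 0 0" --pt "0 0 0 0 0 0 0" --pt "0 0 0 0 0 0 0"

```text
time_s: 8.45
position: [0.4083, 0.1114, 0.0482]
ee_rot: [0.99, 0.026, 0.141, -0.007]
force: [0.6, 0.2, 1.5]
width: 1.001
```

```bash
python3 st.py .115; python3 ang.py .115 f; python3 look.py l60 180 115 110 90; python3 st.py .115
```

```text
t 8.45 xyz [0.4083 0.1114 0.0482] strip ox,oy,z [-44.2  -1.2] 48.2 tilt 16.19 yaw 2.94 tool z [ 0.278  0.021 -0.96 ] F [0.6 0.2 1.5]
scene 1074 [157. 100.] 60.5 [[-72.0, 47.0], [15.0, -2.0], [92.0, 134.0], [5.0, 183.0]]
t 8.9 xyz [0.4083 0.1114 0.0482] strip ox,oy,z [-44.2  -1.2] 48.2 tilt 16.18 yaw 2.94 tool z [ 0.278  0.021 -0.96 ] F [ 0.4 -0.4  1. ]
```

View pics/l60.png

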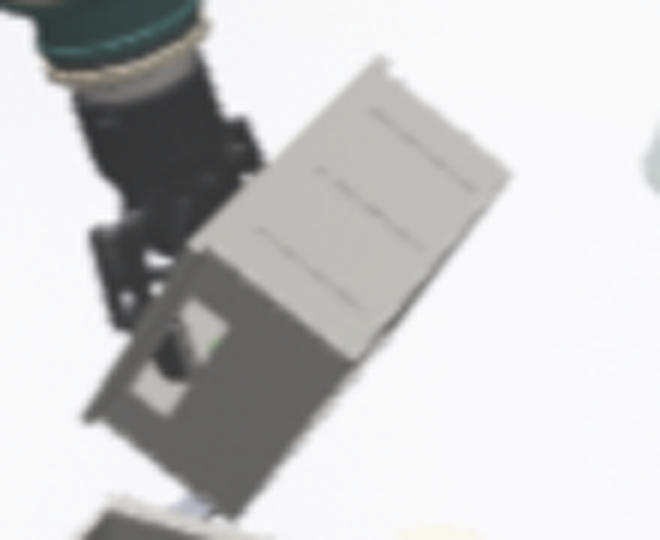

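```bash
python3 - <<'E'
import numpy as np,cv2
A=np.load('l60.npy').mean(-1).round().astype(int)
for v in range(144,204,3): 
    # show around silhouette right edge
    r=A[v,216:268]; e=np.nonzero(r>150)[0]; 
    # last non-bg column
    k=[i for i in range(len(r)) if r[i]<145][-1:] ; k=k[0] if k else 0
    print(v,216+k,r[max(0,k-9):k+4])
E
```

```text
144 264 [121 121 124 125 126 126 126 126 127 133 152 165 167]
147 262 [126 126 126 126 125 124 125 126 126 133 151 164 166]
150 260 [126 126 126 126 126 126 126 124 116 126 153 165 167]
153 258 [126 126 126 126 126 126 126 122 116 137 161 166 166]
156 256 [125 124 121 121 125 126 123 112 111 142 163 166 167]
159 253 [126 126 126 126 126 126 125 119 104 118 151 165 166]
162 251 [126 126 125 126 125 126 124 109  92 128 159 166 166]
165 249 [124 125 125 126 126 125 118  97  95 134 161 166 166]
168 247 [125 125 125 125 125 124 109  82 102 142 162 166 166]
171 244 [126 126 125 125 125 124 115 100 110 130 150 165 166]
174 241 [ 67  67  68  70  76  91 110 111  98 122 148 162 166]
177 239 [ 66  67  67  67  67  67  69  84 111 132 151 165 166]
180 237 [ 66  66  67  67  67  67  69  86 112 142 162 166 166]
183 234 [ 67  66  66  66  66  67  68  81 109 132 149 163 166]
186 232 [ 66  66  66  66  66  66  69  84 110 141 161 166 166]
189 229 [ 66  66  66  66  66  66  67  72  96 125 148 162 166]
192 227 [ 66  66  66  66  66  66  67  77 105 141 161 166 166]
195 224 [ 66  66  66  66  66  66  67  81 114 146 162 166]
198 222 [ 68  66  66  66  70  93 135 160 165 166]
201 219 [142 118  95 118 148 162 166]
```

Request:
play_rows --pt "0.0005 0 0.002 -0.03 0.7 0 0" --pt "0.0006 0 0.0021 -0.03 0.7 0 0" --pt "0.0007 0 0.0021 -0.03 0.7 0 0" --pt "0.0009 0 0.0021 -0.03 0.7 0 0" --pt "0.001 0 0.0021 -0.03 0.7 0 0" --pt "0.0012 0 0.0021 -0.03 0.7 0 0" --pt "0.0014 0.0001 0.0019 -0.03 0.6 0 0" --pt "0.0016 0.0001 0.0018 -0.03 0.6 0 0" --pt "0.0016 0.0001 0.0018 -0.03 0.6 0 0" --pt "0.0016 0.0001 0.0018 -0.03 0.6 0 0" --pt "0.0017 0.0001 0.0016 -0.03 0.6 0 0" --pt "0.0018 0.0001 0.0015 -0.03 0.6 0 0" --pt "0.002 0.0001 0.0014 -0.03 0.6 0 0" --pt "0.002 0.0001 0.0014 -0.03 0.6 0 0" --pt "0.002 0.0001 0.0014 -0.03 0.6 0 0" --pt "0 0 0 0 0 0 0"

```text
time_s: 10.5
position: [0.4316, 0.1125, 0.078]
ee_rot: [0.998, 0.026, 0.05, -0.006]
force: [1.4, 1.3, 1.2]
width: 1.001
```

```bash
python3 st.py .115; python3 ang.py .115 g
```

```text
t 10.5 xyz [0.4316 0.1125 0.078 ] strip ox,oy,z [-20.9  -1.3] 78.0 tilt 5.74 yaw 2.92 tool z [ 0.099  0.014 -0.995] F [1.4 1.3 1.2]
scene 1090 [155. 104.] 33.1 [[-42.0, 83.0], [15.0, -4.0], [145.0, 80.0], [88.0, 167.0]]
```

Request:
play_rows --pt "0.0023 0.0001 0.0006 -0.02 0.3 0 0" --pt "0.0023 0.0001 0.0006 -0.02 0.3 0 0" --pt "0.0023 0.0001 0.0005 -0.02 0.3 0 0" --pt "0.0023 0.0001 0.0005 -0.02 0.3 0 0" --pt "0.0023 0.0001 0.0004 -0.02 0.3 0 0" --pt "0.0023 0.0001 0.0004 -0.02 0.3 0 0" --pt "0.0022 0.0001 0.0003 -0.02 0.3 0 0" --pt "0.0022 0.0001 0.0003 -0.02 0.3 0 0" --pt "0.002 0.0001 0.0003 -0.02 0.3 0 0" --pt "0.0018 0.0001 0.0002 -0.02 0.35 0 0" --pt "0.0018 0.0001 0.0002 -0.02 0.35 0 0" --pt "0.0018 0.0001 0.0002 -0.02 0.35 0 0" --pt "0.0017 0.0001 0.0002 -0.02 0.35 0 0" --pt "0.0016 0.0001 0.0001 -0.02 0.35 0 0" --pt "0.0014 0.0001 0 -0.02 0.35 0 0" --pt "0.0012 0.0001 0 -0.02 0.35 0 0" --pt "0 0 0 0 0 0 0"

```text
time_s: 12.25
position: [0.4663, 0.1143, 0.0838]
ee_rot: [1.0, 0.025, 0.002, -0.004]
force: [2.6, 0.9, 2.4]
width: 0.998
```

```bash
python3 st.py .115; python3 ang.py .115 g
```

```text
t 12.25 xyz [0.4663 0.1143 0.0838] strip ox,oy,z [13.8 -1.5] 83.8 tilt 0.23 yaw 2.9 tool z [ 0.004  0.008 -1.   ] F [2.6 0.9 2.4]
scene 962 [153. 102.] 8.7 [[-4.0, 101.0], [12.0, -0.0], [163.0, 23.0], [148.0, 124.0]]
```

Request:
play_rows --pt "0.001 0 0 0 0 0 0" --pt "0.001 0 0 0 0 0 0" --pt "0.001 0 0 0 0 0 0" --pt "0.001 0 0 0 0 0 0" --pt "0.001 0 0 0 0 0 0" --pt "0.001 0 0 0 0 0 0" --pt "0.001 0 0 0 0 0 0" --pt "0.0008 0 0 0 0 0 0" --pt "0.0008 0 0 0 0 0 0" --pt "0.0008 0 0 0 0 0 0" --pt "0.0008 0 0 0 0 0 0" --pt "0.0008 0 0 0 0 0 0" --pt "0.0008 0 0 0 0 0 0" --pt "0.0008 0 0 0 0 0 0" --pt "0.001 0 0 0 0 0 0" --pt "0.001 0 0 0 0 0 0" --pt "0.001 0 0 0 0 0 0"

```text
time_s: 14.0
position: [0.4818, 0.1142, 0.0826]
ee_rot: [1.0, 0.025, 0.001, -0.004]
force: [0.9, 0.0, -0.4]
width: 0.998
```

```bash
python3 st.py .115; python3 ang.py .115 g
```

```text
t 14.0 xyz [0.4818 0.1142 0.0826] strip ox,oy,z [29.3 -2.4] 82.6 tilt 0.08 yaw 2.92 tool z [ 0.001  0.007 -1.   ] F [ 0.9  0.  -0.4]
scene 813 [154.  91.] 0.3 [[12.0, 103.0], [12.0, 12.0], [166.0, 13.0], [165.0, 104.0]]
```

Request:
play_rows --pt "0 0 0.015 0 0 0 0" --pt "0 0 0.03 0 0 0 0" --pt "0 0 0.03 0 0 0 0" --pt "0.001 -0.015 0.01 0 0 0 0" --pt "0.003 -0.035 0 0 0 0 0" --pt "0.003 -0.035 0 0 0 0 0" --pt "0.003 -0.04 0 0 0 0 0" --pt "0.003 -0.04 0 0 0 0 0" --pt "0.003 -0.04 0 0 0 0 0" --pt "0.003 -0.035 0 0 0 0 0" --pt "0.003 -0.03 0 0 0 0 0" --pt "0.002 -0.02 0 0 0 0 0" --pt "0.001 -0.01 0 0 0 0 0" --pt "0 0 0 0 0 0 0" --pt "0 0 0 0 0 0 0"

```text
time_s: 15.55
position: [0.5049, -0.197, 0.1876]
ee_rot: [1.0, 0.027, 0.005, -0.002]
force: [1.0, 0.6, 0.5]
width: 1.0
```

```bash
python3 st.py -.2
```

```text
t 15.55 xyz [ 0.5049 -0.197   0.1876] strip ox,oy,z [35.4  1. ] 187.6 tilt 0.55 yaw 3.06 tool z [ 0.009  0.005 -1.   ] F [1.  0.6 0.5]
```

Descend, then pull to the strip and tip to ~30° along the same path.

Request:
play_rows --pt "0 0 -0.015 0 0.5 0 0" --pt "0 0 -0.02 0 0 0 0" --pt "0 0 -0.02 0 0 0 0" --pt "0 0 -0.02 0 0 0 0" --pt "0 0 -0.012 0 0 0 0" --pt "0 0 -0.008 0 0 0 0" --pt "0 0 -0.004 0 0 0 0" --pt "0 0 -0.001 0 0 0 0" --pt "-0.004 -0.0002 0 0 0 0 0" --pt "-0.004 -0.0002 0 0 0 0 0" --pt "-0.004 -0.0002 0 0 0 0 0" --pt "-0.004 -0.0002 0 0 0 0 0" --pt "-0.003 0 0 0 0 0 0" --pt "-0.002 0 0 0 0 0 0" --pt "0 0 0 0 0 0 0"

```text
time_s: 17.05
position: [0.4828, -0.1918, 0.083]
ee_rot: [1.0, 0.03, 0.002, -0.002]
force: [4.5, 0.1, -4.2]
width: 1.0
```

```bash
python3 st.py -.2
```

```text
t 17.05 xyz [ 0.4828 -0.1918  0.083 ] strip ox,oy,z [13.7  7.5] 83.0 tilt 0.19 yaw 3.44 tool z [ 0.003  0.004 -1.   ] F [ 4.5  0.1 -4.2]
```

Request:
play_rows --pt "-0.003 -0.0002 -0.0003 0 0 0 0" --pt "-0.003 -0.0002 -0.0003 0 0 0 0" --pt "-0.003 -0.0002 -0.0003 0 0 0 0" --pt "-0.003 -0.0002 -0.0003 0 0 0 0" --pt "-0.003 -0.0002 -0.0005 0.04 -0.75 0 0" --pt "-0.003 -0.0002 -0.0005 0.04 -0.75 0 0" --pt "-0.003 -0.0002 -0.0005 0.04 -0.75 0 0" --pt "-0.003 -0.0002 -0.0005 0.04 -0.75 0 0" --pt "-0.003 -0.0002 -0.0012 0.04 -0.75 0 0" --pt "-0.003 -0.0002 -0.0012 0.04 -0.75 0 0" --pt "-0.003 -0.0002 -0.0012 0.04 -0.75 0 0" --pt "-0.003 -0.0002 -0.0012 0.04 -0.75 0 0" --pt "0 0 0 0 0 0 0"

```text
time_s: 18.35
position: [0.4442, -0.1944, 0.0749]
ee_rot: [0.998, 0.03, 0.06, -0.003]
force: [3.8, -0.2, 0.1]
width: 0.998
```

```bash
python3 st.py -.2; python3 ang.py -.2 h1
```

```text
t 18.35 xyz [ 0.4442 -0.1944  0.0749] strip ox,oy,z [-25.1   6.9] 74.9 tilt 6.85 yaw 3.42 tool z [ 0.119  0.01  -0.993] F [ 3.8 -0.2  0.1]
scene 1373 [155. 103.] 32.7 [[-48.0, 83.0], [7.0, -3.0], [137.0, 81.0], [82.0, 167.0]]
```

Request:
play_rows --pt "-0.0018 -0.0001 -0.0016 0.03 -0.6 0 0" --pt "-0.0018 -0.0001 -0.0016 0.03 -0.6 0 0" --pt "-0.0018 -0.0001 -0.0018 0.03 -0.6 0 0" --pt "-0.0018 -0.0001 -0.0018 0.03 -0.6 0 0" --pt "-0.0018 -0.0001 -0.0022 0.03 -0.6 0 0" --pt "-0.0017 -0.0001 -0.0022 0.03 -0.6 0 0" --pt "-0.0017 -0.0001 -0.0022 0.03 -0.6 0 0" --pt "-0.0013 -0.0001 -0.002 0.03 -0.6 0 0" --pt "-0.0008 0 -0.0014 0.03 -0.6 0 0" --pt "-0.0006 0 -0.0014 0.03 -0.6 0 0" --pt "0 0 0 0 0 0 0" --pt "0 0 0 0 0 0 0" --pt "0 0 0 0 0 0 0" --pt "0 0 0 0 0 0 0" --pt "0 0 0 0 0 0 0" --pt "0 0 0 0 0 0 0" --pt "0 0 0 0 0 0 0" --pt "0 0 0 0 0 0 0"

```text
time_s: 20.2
position: [0.428, -0.1952, 0.0555]
ee_rot: [0.993, 0.03, 0.116, -0.004]
force: [-0.3, 0.2, 2.2]
width: 1.001
```

```bash
python3 st.py -.2; python3 ang.py -.2 h2
```

```text
t 20.2 xyz [ 0.428  -0.1952  0.0555] strip ox,oy,z [-41.3   7. ] 55.5 tilt 13.28 yaw 3.46 tool z [ 0.229  0.016 -0.973] F [-0.3  0.2  2.2]
scene 1345 [158. 100.] 53.5 [[-68.0, 57.0], [12.0, -3.0], [106.0, 124.0], [26.0, 183.0]]
```

Request:
play_rows --pt "-0.0006 0 -0.0013 0.02 -0.4 0 0" --pt "-0.0005 0 -0.0013 0.02 -0.4 0 0" --pt "-0.0005 0 -0.0013 0.02 -0.4 0 0" --pt "-0.0004 0 -0.0013 0.02 -0.4 0 0" --pt "-0.0003 0 -0.0013 0.02 -0.4 0 0" --pt "-0.0001 0 -0.0005 0.02 -0.4 0 0" --pt "0 0 0 0 0 0 0" --pt "0 0 0 0 0 0 0"

```text
time_s: 21.05
position: [0.4251, -0.1952, 0.0476]
ee_rot: [0.99, 0.03, 0.138, -0.005]
force: [0.9, 0.6, 0.9]
width: 1.001
```

```bash
python3 st.py -.2; python3 ang.py -.2 h3; python3 look.py r60 130 130 125 100
```

```text
t 21.05 xyz [ 0.4251 -0.1952  0.0476] strip ox,oy,z [-44.2   7.2] 47.6 tilt 15.89 yaw 3.46 tool z [ 0.273  0.018 -0.962] F [0.9 0.6 0.9]
scene 1369 [157. 100.] 60.9 [[-73.0, 47.0], [14.0, -2.0], [91.0, 135.0], [3.0, 184.0]]
```

View pics/r60.png

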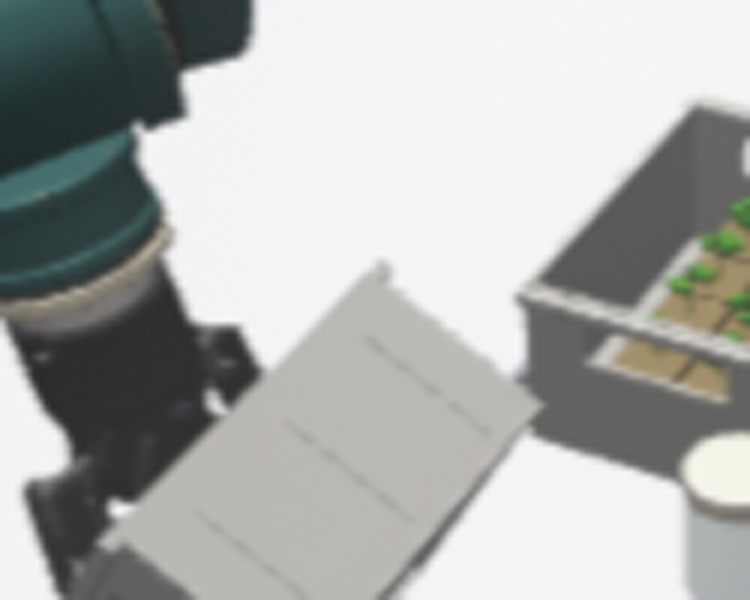

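```bash
python3 - <<'E'
import numpy as np,cv2
B=np.load('r60.npy').mean(-1).round().astype(int)
for v in range(198,264,3):
    r=B[v,150:222]; k=[i for i in range(len(r)) if r[i]<145]
    # first bg after crate
    k=next((i for i in range(5,len(r)) if r[i]>150 and r[i-1]>130 and r[i-5]<130),0)
    print(v,150+k,r[max(0,k-12):k+2])
A=np.load('l60.npy')
a=cv2.resize(A[140:205,210:270,::-1].clip(0,255).astype(np.uint8),None,fx=6.5,fy=6.5,interpolation=cv2.INTER_CUBIC)
b=cv2.resize(np.load('r60.npy')[190:255,165:225,::-1].clip(0,255).astype(np.uint8),None,fx=6.5,fy=6.5,interpolation=cv2.INTER_CUBIC)
cv2.imwrite('pics/cmp.png',np.hstack([a,b]))
E
```

```text
198 150 [33 33]
201 150 [33 33]
204 216 [123 123 123 123 123 123 123 123 122 117 109 132 158 163]
207 214 [123 123 123 123 123 123 123 123 124 112 106 138 159 163]
210 212 [123 123 123 123 123 123 123 122 114  96 102 139 160 163]
213 210 [123 123 123 123 123 123 123 124 109  84 112 148 162 163]
216 208 [122 118 116 120 123 123 121 110  86  78 112 148 162 163]
219 206 [123 123 123 123 123 123 123 106  74  86 130 158 163 163]
222 203 [123 122 123 123 123 123 121 108  81  67  88 131 158 163]
225 201 [123 123 123 123 123 123 122 106  86 107 121 138 159 163]
228 198 [122 123 123 123 123 123 120 107  82  88 117 143 159 163]
231 196 [116 120 121 123 123 123 119 100  83 107 123 140 159 163]
234 193 [122 123 123 122 122 123 121 106  78  87 116 142 158 163]
237 191 [123 122 122 122 123 122 116  97  83 107 122 139 159 163]
240 188 [ 97 114 121 122 122 123 123 108  78  94 121 142 158 163]
243 186 [ 65  66  66  66  71  82  93  89  82 107 123 139 159 163]
246 183 [ 66  65  66  65  66  66  66  65  71  96 122 144 160 163]
249 181 [ 65  66  65  66  66  66  66  66  81 108 123 139 159 163]
252 178 [ 66  66  66  66  66  66  66  67  75  98 120 142 159 163]
255 176 [ 66  66  66  66  66  66  66  68  83 110 130 146 160 163]
258 173 [ 66  66  66  66  66  66  66  67  69  86 111 140 159 163]
261 171 [ 66  66  66  66  66  66  66  67  72  94 122 145 160 163]
```

View pics/cmp.png

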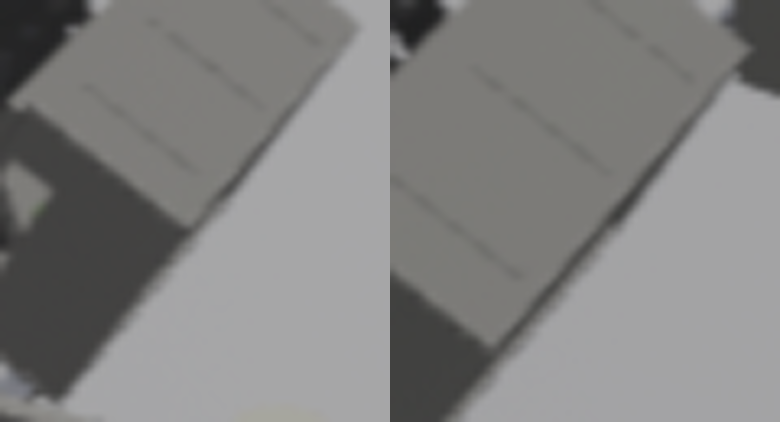

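```bash
cat > und.py <<'E'
from h import *
import pickle
s=pickle.load(open('scene.pkl','rb')); a=np.radians(3.12); ux=np.array([np.cos(a),np.sin(a),0]); uy=np.array([-np.sin(a),np.cos(a),0]); uz=np.array([0,0,1.])
def P(y0,ox,oy,th,X,Y):  # point on underside; X from near edge
    O=np.array([.4587-.0546*y0,y0,0]); t=np.radians(th)
    return O+ux*(ox+X*np.cos(t))+uy*(oy+Y)+uz*X*np.sin(t)
def table(f,y0,ox,oy,th):
    A=np.load(f).mean(-1).astype(np.float32)
    c=[proj(s,P(y0,ox,oy,th,X,Y)) for X,Y in((.15,.1),(.15,-.1),(0,.1),(0,-.1))]; print(f,th,'farL farR nearL nearR',np.round(c,1).tolist())
    for Y in np.arange(.09,-.091,-.02):
        pts=[proj(s,P(y0,ox,oy,th,X,Y)) for X in np.arange(-.015,.166,.015)]
        m=np.array(pts,np.float32)
        print('%4d'%(Y*1000),cv2.remap(A,m[:,0],m[:,1],cv2.INTER_LINEAR).ravel().round().astype(int))
if __name__=='__main__':
    table('l60.npy',.115,.0135,.004,60.5); table('r60.npy',-.2,.0135,.0,60.9)
E
python3 und.py
```

```text
l60.npy 60.5 farL farR nearL nearR [[265.5, 142.3], [239.1, 173.8], [245.2, 169.3], [218.6, 201.3]]
  90 [134 122 106 111 111 116 117 120 123 125 131 141 167]
  69 [133 130 121 101 100 106 111 112 120 122 124 129 138]
  49 [132 125 125 118  91  96 100 102 104 116 120 123 128]
  29 [131 124 122 119 114  95  97  98 107 109 115 117 122]
   9 [130 127 118 116 113 114  96  91  96 105 110 116 119]
 -10 [126 120 120 119 113 104 107  98  98 101 106 111 115]
 -30 [124 117 119 117 112 106  98 109 104  96 102 109 115]
 -50 [115 120 107 110 107 105  96  95 102 102 102 109 112]
 -70 [116 100 106 103 105  97 101  87  90 102 110 105 115]
 -90 [138 102  99  96  95  94  90  95  88  82  80 115 110]
r60.npy 60.9 farL farR nearL nearR [[219.9, 196.2], [180.6, 242.8], [199.8, 224.0], [161.5, 270.0]]
  90 [129 126  92  89  96  93 100 100 109 111 114 114  66]
  69 [131 123 121 112  78  79  83  86  98 103 113 115 120]
  49 [126 123 120 111 106  85  73  84  86  98 103 116 117]
  29 [129 124 117 112 108  95  93  72  77  91 102 112 114]
   9 [138 122 119 113 102  98  88  86  93  87 102 104 118]
 -10 [133 124 125 112 107 100  90  86  86  96  98 108 114]
 -30 [134 129 121 111 109 101  94  89  84  94  95 112 111]
 -50 [130 127 123 116 108  94  95  89  89  88 100 104 115]
 -70 [126 118 115 108 110 102  91  80  86  85 101 102 117]
 -90 [134 106 103 101  97  90  94  86  75  70  89 106 114]
```

```bash
python3 - <<'E'
from und import *
for f,y0,ox,oy,th in(('l60.npy',.115,.0135,.004,60.5),('r60.npy',-.2,.0135,0,60.9)):
    A=cv2.GaussianBlur(np.load(f).mean(-1).astype(np.float32),(0,0),.8); print(f)
    for X in np.arange(.01,.16,.01):
        m=[]
        for Y in np.arange(.1,-.11,-.02):
            p=P(y0,ox,oy,th,X,Y); p[2]*=-1; m.append(proj(s,p))
        m=np.array(m,np.float32); print('%4d'%(X*1000),cv2.remap(A,m[:,0],m[:,1],1).ravel().round(1))
E
```

```text
l60.npy
  10 [164.  164.8 164.4 164.6 163.8 164.8 164.1 164.6 164.  164.7 142.5]
  20 [166.4 166.4 166.4 166.3 166.3 166.3 166.2 166.2 166.1 162.8 106.5]
  30 [166.5 166.4 166.4 166.3 166.3 166.3 166.3 166.2 166.1 145.5  75. ]
  40 [166.5 166.4 166.4 166.3 166.3 166.3 166.3 166.2 164.5 112.5 126.8]
  50 [166.5 166.4 166.4 166.4 166.4 166.3 166.3 166.2 146.7  75.4 163.5]
  60 [166.5 166.4 166.4 166.4 166.3 166.3 166.2 165.  119.7 117.8 158.6]
  69 [166.5 166.5 166.4 166.4 166.4 166.3 166.2 151.1  77.6 155.  111.6]
  80 [166.5 166.5 166.4 166.4 166.3 166.2 165.  125.1  67.8 123.9  68.8]
  90 [166.6 166.5 166.4 166.4 165.2 163.9 151.9  81.9  66.3  73.1  65.4]
  99 [166.6 166.5 166.5 165.3 163.4 162.4 130.9  88.2  85.7  81.6  81.3]
 110 [166.6 166.6 166.1 163.5 163.4 158.4  91.2  83.4  85.   86.5  86.5]
 120 [166.6 166.5 164.1 163.4 163.4 129.4 105.   69.3  60.5  60.5  58.6]
 130 [166.6 165.9 163.4 163.4 161.4  89.9 119.   91.5  61.5  59.4  58.3]
 140 [166.6 164.8 163.4 163.  112.4 108.3 119.5 112.1  70.5  59.5  58.9]
 150 [166.6 163.8 160.8 129.7  90.  117.7 118.7 118.5 108.9  61.7  59.
[... 405 characters left out ...]
 163.7 163.6 163.6 163.5 163.5 163.3 163.1]
  69 [163.8 163.7 163.7 163.7 163.7 163.7 163.6 163.6 163.5 163.3 163.1]
  80 [163.7 163.8 163.8 163.7 163.7 163.7 163.6 163.6 163.5 163.3 163.1]
  90 [163.8 163.9 163.8 163.7 163.7 163.7 163.6 163.6 163.4 163.3 163.1]
  99 [163.8 163.9 163.8 163.7 163.7 163.7 163.7 163.6 163.5 163.2 163. ]
 110 [163.9 163.9 163.9 163.7 163.8 163.7 163.6 163.6 163.5 163.3 162.9]
 120 [163.9 163.9 163.9 163.8 163.7 163.7 163.6 163.6 163.4 163.2 162.9]
 130 [164.  163.9 163.8 163.8 163.7 163.7 163.6 163.5 163.4 163.1 162.8]
 140 [164.  163.9 163.8 163.8 163.7 163.7 163.6 163.5 163.3 163.  162.7]
 150 [164.  163.9 163.8 163.8 163.7 163.7 163.6 163.4 163.2 162.9 162.7]
```

```bash
python3 - <<'E'
import numpy as np
for f,(r0,r1),xf,xn in(('r60.npy',(200,264),((219.9,196.2),(180.6,242.8)),None),('l60.npy',(145,198),((265.5,142.3),(239.1,173.8)),None)):
    B=np.load(f).mean(-1).round().astype(int); (xa,ya),(xb,yb)=xf; print(f)
    for v in range(r0,r1):
        x=xa+(v-ya)*(xb-xa)/(yb-ya); c=int(round(x)); print(v,c,B[v,c-3:c+8])
E
```

```text
r60.npy
200 217 [123 123 124 111  82  66  65  66  66  66  66]
201 216 [123 123 121 113 114 109  73  66  66  66  66]
202 215 [122 123 121 113 119 136 124  90  75  68  66]
203 214 [122 123 122 114 114 140 158 157 146 124  97]
204 213 [123 123 122 117 109 132 158 163 163 162 158]
205 212 [123 123 123 121 109 115 148 162 163 164 163]
206 212 [123 123 123 111 108 140 160 163 163 163 163]
207 211 [123 123 124 112 106 138 159 163 164 163 163]
208 210 [123 123 120 109  99 131 158 163 164 164 163]
209 209 [123 123 121 109  92 114 149 162 163 163 163]
210 208 [123 123 122 114  96 102 139 160 163 164 163]
211 207 [123 123 123 119 101  93 131 158 163 164 163]
212 207 [123 124 124 108  87 124 156 163 164 163 163]
213 206 [123 123 124 109  84 112 148 162 163 163 164]
214 205 [123 123 122 108  81 100 139 160 163 163 163]
215 204 [123 122 120 107  83  88 130 158 163 163 163]
216 203 [123 123 121 110  86  78 112 148 162 163 163]
217 202 [122 123 122 114  92  77 107 143 160 163 163]
218 202 [123 123 120 101  75  99 138 159 163 163 163]
219 201 [123 123 123 106  74  86 130 158 163 163 163]
220 200 [123
[... 4533 characters left out ...]
85 230 [ 66  66  67  71  91 121 146 161 166 166 166]
186 229 [ 66  66  66  69  84 110 141 161 166 166 166]
187 228 [ 66  66  67  68  79 110 143 161 165 166 166]
188 227 [ 66  66  66  67  78 106 131 151 164 166 166]
189 226 [ 66  66  66  67  72  96 125 148 162 166 166]
190 226 [ 66  66  66  69  88 111 140 161 166 166 166]
191 225 [ 66  66  66  68  78 111 144 161 166 166 166]
192 224 [ 66  66  66  67  77 105 141 161 166 166 166]
193 223 [ 66  66  66  66  72 100 139 161 166 166 166]
194 222 [ 66  66  66  66  69  89 120 149 164 166 166]
195 221 [ 66  66  66  66  67  81 114 146 162 166 166]
196 220 [ 66  66  66  66  66  74  98 138 161 166 166]
197 220 [ 66  66  66  66  71 100 139 160 165 166 166]
```

Request:
play_rows --pt "-0.0001 0 -0.0007 0.01 -0.2 0 0" --pt "-0.0001 0 -0.0007 0.01 -0.2 0 0" --pt "0 0 -0.0005 0.01 -0.2 0 0" --pt "0 0 0 0 0 0 0" --pt "0 0 0 0 0 0 0"

```text
time_s: 22.0
position: [0.4248, -0.1952, 0.0453]
ee_rot: [0.989, 0.03, 0.144, -0.005]
force: [-0.3, -0.0, 1.7]
width: 1.001
```

```bash
python3 st.py -.2; python3 ang.py -.2 h4; python3 look.py r62 120 180 110 90; python3 - <<'E'
import numpy as np,cv2
A=np.load('r62.npy')[190:275,150:225,::-1]
A=((A-20)*1.6).clip(0,255).astype(np.uint8)
cv2.imwrite('pics/r62z.png',cv2.resize(A,None,fx=7,fy=7,interpolation=cv2.INTER_CUBIC))
E
```

```text
t 22.0 xyz [ 0.4248 -0.1952  0.0453] strip ox,oy,z [-44.5   7.2] 45.3 tilt 16.52 yaw 3.47 tool z [ 0.284  0.018 -0.959] F [-0.3 -0.   1.7]
scene 1367 [154. 100.] 62.7 [[-74.0, 46.0], [15.0, -0.0], [86.0, 137.0], [-3.0, 183.0]]
```

View pics/r62z.png

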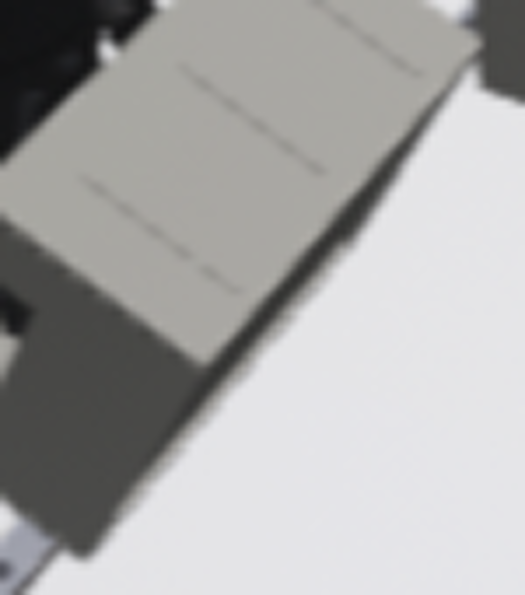

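```bash
python3 - <<'E'
from und import *
table('r62.npy',-.2,.0145,.0,62.7)
B=np.load('r62.npy').mean(-1).round().astype(int)
for v in range(200,266,2):
    c=int(round(219.9-3+(v-196.2)*(-39.3/46.6))); print(v,c,B[v,c-4:c+10])
E
```

```text
r62.npy 62.7 farL farR nearL nearR [[218.8, 195.2], [179.4, 241.8], [200.1, 224.1], [161.8, 270.1]]
  90 [141 133 103  98  96  94 101 100 104 105 111 104  67]
  69 [140 132 124 109  74  72  72  74  76  86  96 111 114]
  49 [137 133 120 110  96  71  60  59  60  65  80  95 118]
  29 [143 139 123 115  99  80  71  56  57  64  76  98 110]
   9 [148 130 125 116  98  86  69  61  58  62  74  94 108]
 -10 [143 133 129 112 102  85  71  63  57  61  75  89 114]
 -30 [144 141 125 115 103  85  69  60  57  61  71  93 106]
 -50 [145 135 127 118 101  88  72  59  56  60  67  92 105]
 -70 [149 133 127 115 104  91  70  62  56  57  68  85 111]
 -90 [153 123 119 113 106  91  74  65  57  57  62  82 109]
200 214 [120 124 124 124 116 107 129 139 105  71  66  66  66  66]
202 212 [124 124 124 125 125 112 104 138 158 154 127  90  75  68]
204 210 [124 124 124 125 125 110  86 113 148 162 163 163 163 161]
206 209 [124 124 124 122 111  87  89 131 158 163 163 163 163 163]
208 207 [125 124 125 125 121 101  74  97 138 160 163 163 163 163]
210 205 [125 124 124 125 124 109  74  71 110 148 162 163 164 164]
212 204 [124 1
[... 1067 characters left out ...]
 64  60  55  57  77 108 125 139 158 163]
246 175 [ 66  65  65  65  65  63  58  55  68  98 121 142 159 163]
248 173 [ 65  66  66  66  65  65  62  57  60  85 114 130 148 162]
250 172 [ 65  66  66  65  66  65  61  59  77 108 124 140 159 163]
252 170 [ 66  66  66  66  66  66  64  61  70 100 121 141 159 163]
254 168 [ 66  66  66  66  66  66  66  64  65  87 114 130 148 162]
256 166 [ 66  66  66  66  66  66  66  66  66  79 108 124 140 159]
258 165 [ 66  66  66  66  66  66  66  67  76 101 119 139 158 163]
260 163 [ 66  66  66  66  66  66  66  66  69  89 114 131 150 162]
262 161 [ 66  66  67  66  66  66  66  66  67  78 105 122 139 159]
264 160 [ 68  66  66  66  66  67  67  67  67  75 101 136 158 163]
```

Request:
play_rows --pt "0.0001 0 0.0015 -0.03 0.5 0 0" --pt "0.0003 0 0.0017 -0.03 0.5 0 0" --pt "0.0005 0 0.002 -0.03 0.7 0 0" --pt "0.0006 0 0.0021 -0.03 0.7 0 0" --pt "0.0007 0 0.0021 -0.03 0.7 0 0" --pt "0.0009 0 0.0021 -0.03 0.7 0 0" --pt "0.001 0 0.0021 -0.03 0.7 0 0" --pt "0.0012 0 0.002 -0.03 0.7 0 0" --pt "0.0014 0.0001 0.0018 -0.03 0.6 0 0" --pt "0.0016 0.0001 0.0017 -0.03 0.6 0 0" --pt "0.0016 0.0001 0.0017 -0.03 0.6 0 0" --pt "0.0016 0.0001 0.0017 -0.03 0.6 0 0" --pt "0.0017 0.0001 0.0016 -0.03 0.6 0 0" --pt "0.0018 0.0001 0.0015 -0.03 0.6 0 0" --pt "0.002 0.0001 0.0013 -0.03 0.6 0 0" --pt "0.002 0.0001 0.0013 -0.03 0.6 0 0" --pt "0.002 0.0001 0.0012 -0.03 0.6 0 0" --pt "0 0 0 0 0 0 0"

```text
time_s: 24.25
position: [0.4486, -0.1943, 0.0778]
ee_rot: [0.999, 0.03, 0.044, -0.003]
force: [2.5, -0.5, 1.2]
width: 1.0
```

```bash
python3 st.py -.2; python3 ang.py -.2 h5
```

```text
t 24.25 xyz [ 0.4486 -0.1943  0.0778] strip ox,oy,z [-20.7   6.8] 77.8 tilt 5.01 yaw 3.44 tool z [ 0.087  0.008 -0.996] F [ 2.5 -0.5  1.2]
scene 1385 [154. 103.] 32.8 [[-41.0, 83.0], [14.0, -3.0], [144.0, 80.0], [88.0, 166.0]]
```

Same state as the left one had; repeat the same lowering.

Request:
play_rows --pt "0.0023 0.0001 0.0006 -0.02 0.3 0 0" --pt "0.0023 0.0001 0.0006 -0.02 0.3 0 0" --pt "0.0023 0.0001 0.0005 -0.02 0.3 0 0" --pt "0.0023 0.0001 0.0005 -0.02 0.3 0 0" --pt "0.0023 0.0001 0.0004 -0.02 0.3 0 0" --pt "0.0023 0.0001 0.0004 -0.02 0.3 0 0" --pt "0.0022 0.0001 0.0003 -0.02 0.3 0 0" --pt "0.0022 0.0001 0.0003 -0.02 0.3 0 0" --pt "0.002 0.0001 0.0003 -0.02 0.3 0 0" --pt "0.0018 0.0001 0.0002 -0.02 0.3 0 0" --pt "0.0018 0.0001 0.0002 -0.02 0.3 0 0" --pt "0.0018 0.0001 0.0002 -0.02 0.3 0 0" --pt "0.0017 0.0001 0.0002 -0.02 0.3 0 0" --pt "0.0016 0.0001 0.0001 -0.02 0.2 0 0" --pt "0.0014 0.0001 0 -0.02 0.2 0 0" --pt "0.0012 0.0001 0 0 0 0 0" --pt "0 0 0 0 0 0 0"

```text
time_s: 26.0
position: [0.4833, -0.1927, 0.0837]
ee_rot: [1.0, 0.03, 0.004, -0.001]
force: [3.5, 1.3, 3.7]
width: 1.002
```

Request:
play_rows --pt "0.001 0 0 0 0 0 0" --pt "0.001 0 0 0 0 0 0" --pt "0.001 0 0 0 0 0 0" --pt "0.001 0 0 0 0 0 0" --pt "0.001 0 0 0 0 0 0" --pt "0.001 0 0 0 0 0 0" --pt "0.001 0 0 0 0 0 0" --pt "0.0008 0 0 0 0 0 0" --pt "0.0008 0 0 0 0 0 0" --pt "0.0008 0 0 0 0 0 0" --pt "0.0008 0 0 0 0 0 0" --pt "0.0008 0 0 0 0 0 0" --pt "0.0008 0 0 0 0 0 0" --pt "0.0008 0 0 0 0 0 0" --pt "0.001 0 0 0 0 0 0" --pt "0.001 0 0 0 0 0 0" --pt "0.001 0 0 0 0 0 0"

```text
time_s: 27.7
position: [0.4988, -0.1924, 0.0823]
ee_rot: [1.0, 0.03, 0.002, -0.001]
force: [0.6, 0.2, 0.7]
width: 0.997
```

```bash
python3 st.py -.2; python3 ang.py -.2 h6
```

```text
t 27.7 xyz [ 0.4988 -0.1924  0.0823] strip ox,oy,z [29.6  6. ] 82.3 tilt 0.24 yaw 3.44 tool z [ 0.004  0.003 -1.   ] F [0.6 0.2 0.7]
scene 1201 [ 90. 151.] 89.9 [[14.0, 12.0], [166.0, 12.0], [166.0, 102.0], [15.0, 102.0]]
```

Request:
play_rows --pt "0 0 0.015 0 0 0 0" --pt "0 0 0.03 0 0 0 0" --pt "0 0 0.03 0 0 0 0" --pt "-0.002 0.012 0.02 0 0 0 0" --pt "-0.006 0.035 0 0.1 -1.7 0 0" --pt "-0.008 0.035 0 0.1 -1.7 0 0" --pt "-0.008 0.04 0 0.1 -1.7 0 0" --pt "-0.008 0.04 0 0.1 -1.7 0 0" --pt "-0.008 0.04 0 0.1 -1.7 0 0" --pt "-0.008 0.035 0 0.1 -1.7 0 0" --pt "-0.006 0.03 0 0.1 -1.7 0 0" --pt "-0.004 0.02 0 0.1 -1.7 0 0" --pt "-0.003 0.01 0 0.1 -1.7 0 0" --pt "0 0 0 0 0 0 0" --pt "0 0 0 0 0 0 0"

```text
time_s: 29.25
position: [0.4321, 0.1143, 0.1978]
ee_rot: [0.989, 0.029, 0.146, -0.007]
force: [0.3, -0.1, 0.0]
width: 1.0
```

```bash
python3 st.py .115; cat > meas.py <<'E'
from h import *
def rect(P):
    c,(w,h),a=cv2.minAreaRect((P*1000).astype(np.float32)); return np.round(c,1),np.round((w,h),1),round(a,2),np.round(cv2.boxPoints((c,(w,h),a))).tolist()
s=snapshot('top'); W=cloud(s)
for n,y0,y1 in(('L',.0,.26),('R',-.33,-.07)):
    m=(W[...,2]>.09)&(W[...,2]<.108)&(W[...,0]>.44)&(W[...,0]<.80)&(W[...,1]>y0)&(W[...,1]<y1); P=W[m]
    print(n,m.sum(),*rect(P[:,:2]))
for n,x,y in(('jar',.6183,-.0356),('flask',.551,.4714)):
    m=(np.hypot(W[...,0]-x,W[...,1]-y)<.06)&(W[...,2]>.06)&(W[...,2]<.16)&((W[...,2]<.09)|(n=='flask')); zt=np.percentile(W[m][:,2],95); T=W[m&(W[...,2]>zt-.012)]; print(n,rect(T[:,:2])[0])
E
python3 meas.py
```

```text
t 29.25 xyz [0.4321 0.1143 0.1978] strip ox,oy,z [-20.4   0.4] 197.8 tilt 16.78 yaw 3.32 tool z [ 0.288  0.023 -0.957] F [ 0.3 -0.1  0. ]
L 614 [537.6 119.4] [150.5 215.9] 2.91 [[457.0, 223.0], [468.0, 8.0], [618.0, 15.0], [607.0, 231.0]]
R 627 [ 555.5 -195.5] [150.5 216.9] 3.36 [[474.0, -92.0], [487.0, -308.0], [637.0, -299.0], [624.0, -83.0]]
jar [617.7 -35.8]
flask [551.  471.7]
```

Request:
play_rows --pt "0 0 -0.02 0 0 0 0" --pt "0 0 -0.025 0 0 0 0" --pt "0 0 -0.025 0 0 0 0" --pt "0 0 -0.025 0 0 0 0" --pt "0 0 -0.02 0 0 0 0" --pt "0 0 -0.015 0 0 0 0" --pt "0 0 -0.012 0 0 0 0" --pt "0 0 -0.007 0 0 0 0" --pt "0 0 -0.003 0 0 0 0" --pt "0 0 0 0 0 0 0"

```text
time_s: 30.3
position: [0.4351, 0.1071, 0.0432]
ee_rot: [0.989, 0.023, 0.144, -0.006]
force: [-0.4, 0.2, -0.4]
width: 1.001
```

```bash
python3 st.py .115
```

```text
t 30.3 xyz [0.4351 0.1071 0.0432] strip ox,oy,z [-17.7  -6.9] 43.2 tilt 16.59 yaw 2.67 tool z [ 0.285  0.018 -0.958] F [-0.4  0.2 -0.4]
```

Request:
play_rows --pt "0.001 0.003 0 0 0 0.4 0" --pt "0.002 0.003 0 0 0 0.3 0" --pt "0.003 0.0005 0 0 0 0 0" --pt "0.003 0.0002 0 0 0 0 0" --pt "0.003 0.0002 0 0 0 0 0" --pt "0.003 0.0002 0 0 0 0 0" --pt "0.003 0.0002 0 0 0 0 0" --pt "0.004 0.0002 0 0 0 0 0" --pt "0.004 0.0002 0 0 0 0 0" --pt "0.004 0.0002 0 0 0 0 0" --pt "0.004 0.0002 0 0 0 0 0" --pt "0.004 0.0002 0 0 0 0 0" --pt "0.003 0.0002 0 0 0 0 0" --pt "0.001 0 0 0 0 0 0" --pt "0 0 0 0 0 0 0"

```text
time_s: 31.8
position: [0.4816, 0.1168, 0.0456]
ee_rot: [0.989, 0.03, 0.144, -0.007]
force: [-5.8, -0.1, 4.1]
width: 0.998
```

```bash
python3 st.py .115; python3 meas.py
```

```text
t 31.8 xyz [0.4816 0.1168 0.0456] strip ox,oy,z [29.3  0.2] 45.6 tilt 16.62 yaw 3.44 tool z [ 0.285  0.022 -0.958] F [-5.8 -0.1  4.1]
L 640 [545.4 120.7] [191.2 216.6] 3.55 [[443.0, 223.0], [457.0, 7.0], [648.0, 19.0], [634.0, 235.0]]
R 626 [ 555.5 -195.2] [150.8 216.2] 3.45 [[474.0, -92.0], [487.0, -308.0], [637.0, -299.0], [624.0, -83.0]]
jar [617.5 -35.3]
flask [551.  471.3]
```

Request:
play_rows --pt "0.003 0.0002 0 0 0 0 0" --pt "0.005 0.0003 -0.0002 0 0 0.05 0" --pt "0.005 0.0003 -0.0002 0 0 0.05 0" --pt "0.005 0.0003 -0.0002 0 0 0.05 0" --pt "0.005 0.0003 -0.0002 0 0 0.05 0" --pt "0.005 0.0003 -0.0002 0 0 0.05 0" --pt "0.005 0.0003 -0.0002 0 0 0.05 0" --pt "0.005 0.0003 0 0 0 0 0" --pt "0.005 0.0003 0 0 0 0 0" --pt "0.005 0.0003 0 0 0 0 0" --pt "0.005 0.0003 0 0 0 0 0" --pt "0.005 0.0003 0 0 0 0 0" --pt "0.004 0.0003 0 0 0 0 0" --pt "0.003 0.0002 0 0 0 0 0" --pt "0.002 0.0001 0 0 0 0 0" --pt "0.001 0 0 0 0 0 0" --pt "0 0 0 0 0 0 0"

```text
time_s: 33.55
position: [0.5508, 0.1211, 0.0452]
ee_rot: [0.989, 0.033, 0.144, -0.007]
force: [-4.0, -0.5, 2.9]
width: 1.002
```

```bash
python3 st.py .115; python3 meas.py
```

```text
t 33.55 xyz [0.5508 0.1211 0.0452] strip ox,oy,z [98.5  0.7] 45.2 tilt 16.59 yaw 3.78 tool z [ 0.285  0.024 -0.958] F [-4.  -0.5  2.9]
L 569 [616.4 125.2] [188.2 216. ] 3.96 [[515.0, 226.0], [530.0, 11.0], [718.0, 24.0], [703.0, 239.0]]
R 625 [ 555.2 -195.3] [150.6 216.4] 3.37 [[474.0, -92.0], [486.0, -308.0], [637.0, -299.0], [624.0, -83.0]]
jar [617.8 -34.5]
flask [550.5 471.5]
```

Request:
play_rows --pt "0.002 0.0001 0 0 0 0 0" --pt "0.003 0.0002 0 0 0 0 0" --pt "0.003 0.0002 0 0 0 0 0" --pt "0.003 0.0002 0 0 0 0 0" --pt "0.002 0.0001 0 0 0 0 0" --pt "0.001 0.0001 0 0 0 0 0" --pt "0.001 0 0 0 0 0 0" --pt "0 0 0 0 0 0 0" --pt "-0.004 0 0 0 0 0 0" --pt "-0.015 -0.001 0 0 0 0 0" --pt "-0.025 -0.001 0 0 0 0 0" --pt "-0.025 -0.001 0.02 0 0 0 0" --pt "-0.02 -0.001 0.03 0 0 0 0" --pt "-0.01 0 0.03 0 0 0 0" --pt "0 0 0.02 0 0 0 0" --pt "0 0 0 0 0 0 0"

```text
time_s: 35.2
position: [0.4608, 0.1173, 0.1464]
ee_rot: [0.989, 0.033, 0.145, -0.007]
force: [0.1, -0.0, -0.5]
width: 0.999
```

```bash
python3 st.py .115; python3 meas.py; python3 - <<'E'
from h import *
a=snapshot('top')['color'][140:270,60:420]; b=snapshot('scene')['color'][60:330,130:400]
a=cv2.resize(a,None,fx=2.1,fy=2.1,interpolation=2); b=cv2.resize(b,(320,320))
c=np.zeros((a.shape[0]+320,max(a.shape[1],320),3),np.uint8); c[:a.shape[0],:a.shape[1]]=np.clip(a.astype(int)*1.7,0,255); c[a.shape[0]:,:320]=b
cv2.imwrite('pics/end.png',c[...,::-1])
E
```

```text
t 35.2 xyz [0.4608 0.1173 0.1464] strip ox,oy,z [8.5 1.8] 146.4 tilt 16.64 yaw 3.78 tool z [ 0.285  0.024 -0.958] F [ 0.1 -0.  -0.5]
L 608 [649.  127.5] [151.2 216.4] 3.87 [[566.0, 230.0], [581.0, 14.0], [732.0, 25.0], [717.0, 241.0]]
R 625 [ 555.2 -195.4] [150.3 216.4] 3.52 [[474.0, -92.0], [487.0, -308.0], [637.0, -299.0], [624.0, -83.0]]
jar [617.6 -35.7]
flask [550.8 471.3]
```

View pics/end.png

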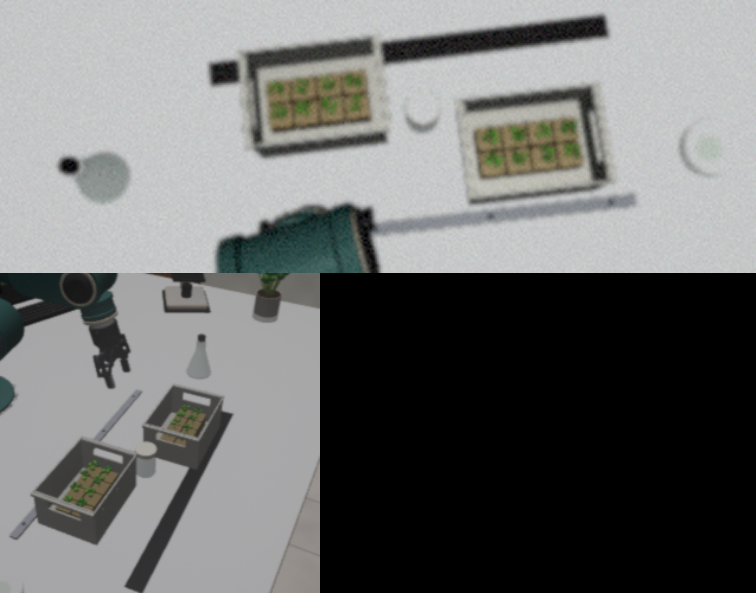

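```bash
python3 -c "
from station import env
print(env.hand_in())"
```

```text
the job is handed in; nothing more can be done
None
```

I tipped, checked and set down both crates, left first, then pushed the left crate to the dispatch line and handed in at about 35 s. I chose the left crate by elimination and never saw the stamp itself.

- **Tipping:** Each crate was held near 55° (left 54.2°, right 53.5°) for around a second, then lowered flat at the strip. At 55° neither fixed camera could see the underside. I therefore tipped each one a little further to look: the left to about 60.5°, the right to about 62.7°. That is more than the 55° you asked for.
- **Which crate is stamped:** At 62.7° the right crate's underside showed as a thin, evenly dark band about 5 pixels wide with no ring, so I took it as plain. The view of the left underside at 60.5° was too thin to confirm the ring.
- **Push:** The left crate's far edge measures x ≈ 0.724 m at mid-length, against a tape centre line of 0.725–0.727 m. Its angle is 3.9° and the tape's is 4.0°, so the whole edge should lie well inside the 40 mm tape.
- **Everything else:**
  - The right crate is flat and within about 2 mm of where it started.
  - The jar and flask are within 1 mm.
  - I did not re-measure the dishes, but nothing went near them.
  - The gripper was clear of everything when I handed in.

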